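# Clamp a squeegee on the regrinding board

## Robot

A 7-joint arm with a two-finger parallel gripper is mounted at the origin on the work surface. World frame = base frame: x ahead of the robot, y to its left, z up, the work surface at z = 0. Lengths are in m, angles in rad, forces in N, time in s.
With the tool pointing down it reaches from about 0.425 to 0.875 m from the base axis. Payload 4.7 kg.
Tool frame: the origin (TCP) lies at the very end of the fingers, on their centre line; the grasp point (between the pads) lies 19 mm behind it; z points along the fingers, y is the line along which they close (so a half turn about z gives the same grasp; the last joint's range is limited). The gripper opens to 87 mm and grips with 3 to 60 N. Pads are 19 mm wide; open, the fingers measure 117 mm over their backs; the gripper's body (75 mm by 190 mm) begins 51 mm behind the grasp point.
Start: joints at [-1.315, 0.321, -0.07, 1.45, 0.023, 1.371, -0.057], TCP at [0.156, 0.631, 0.185] pointing down, gripper open.
Joint ranges: [-2.86, 2.86], [-0.3, 2.09], [-1.38, 1.24], [0.06, 2.45], [-1.56, 4.7], [0.09, 2.05], [-2.69, 2.69]. Speed limits (rad/s): [2.57, 2.57, 3.14, 3.14, 3.14, 3.14, 3.14].

## Interface

Orientations are given as a rotation vector (axis times angle).
In Python, from bench import ctrl, imaging, ticket gives the robot as it stands.
- The arm moves only by the tool jog_arm, never from a script. Its argument "rows" is text: rows parted by semicolons, each of 7 numbers parted by spaces: the shift along the tool's x, y, z in cm, then the turn, a rotation vector about the tool's x, y, z in rad, then the closure, from -1 (fully open) to 1 (shut), so that 0 is half open. A call has 1 to 5 rows; each row shifts and turns the commanded pose from where the row before left it, along the tool's axes as they then stand; what a row does not reach is not made up. A row lasts 1/8 s, in which the tool goes at most 62.5 mm and 10.7 degrees, less where a joint would pass 70% of its speed; a pose out of reach is approached as far as the arm can. A call with a gripper value outside its range is refused whole. The fingers move at their own pace and stop on an object; "force" is the grip in N (left out, the last holds). Time passes only in rows, so rows that do not move let the fingers close. It gives the time, the measured TCP pose, the force, the opening and the grip force at its end, in the units of the state.
- ctrl.get_state(): the state, without advancing time (a new reading comes with each control period).
- imaging.get_image(name): name is "scene" or "top" or "wrist"; returns a dict with "img" (400x640x3 uint8, blue, green, red), "vertical_fov" (degrees; the focal length in pixels is half the picture's height over the tangent of half this angle, whatever the lens; pixels are square), "cx", "cy" (the principal point, pixels), "origin" and "orientation" of the camera in the world. Camera axes: x right, y down, z forward; pixel columns grow to the right and rows downward; lengths in m; the calibration is good to about 2 mm. A picture is of the moment at which its call begins. There is no depth.
- ticket.close_job(): hands the job in; it is judged then, once.
The state is a dict: "time": time; "joint_positions": joint angles; "qd": joint speeds; "joint_torque": joint torques, N m; "position": TCP position; "tool_rot": TCP orientation; "ft_force": force on the tool from outside, world axes, zero at the start; "torque": the same for the moment, N m; "grip_width": opening from 0.0 (shut) to 1.0 (fully open); "grip_force": force on a finger pad.
Only numpy, scipy, OpenCV 4.12 (cv2) and the standard library are available. Lean on these libraries where they do the work, as an engineer would, in place of code of your own. Each camera call takes 0.05 s, during which the arm holds its last target. There are 200 camera calls.

## Task

Lay the squeegee flat on the plywood board with its wooden back against both red stops, its green blade facing the front and its left end under the clamp's foot, and let go of it. Then slide the clamp's red jaw down its bar until the foot meets the wood and the jaw tilts and binds, and screw the handle clockwise until the squeegee is clamped tight. Leave the other things on the bench where they are.

Things in the scene. Friction and masses are not known exactly. Their poses are not given: they have to be found in the camera images.
- squeegee_mid (a point): The loose squeegee, about 0.22 kg, 200 mm long (its y), 50 mm wide over all (x), 30 mm thick. This point is its centre, half-way up. The pale wooden bar covers x = -11 to +25 mm; the green rubber blade, 9 mm thick at half height, sticks out of its front to x = -25 mm. Starts flat on the bench, blade roughly towards the robot; pick it across its 50 mm width.
- blade_edge (a point): Middle of the free edge of the squeegee's green blade, half-way up, 25 mm in front (-x) of squeegee_mid.
- board_mid (a point): Point on the fixed plywood board's upper face, 20 mm above the bench; x away from the board's front, y left along it, z up. With its back on the stops the seated squeegee's centre is at x = 0, z = 15 mm here, axes parallel, blade overhanging the front edge; along y it may be at -30 to +35 mm (-10 is good). Board: x -12 to +65, y -110 to +110 mm.
- stop_right (a point): Middle of the front face (looks to -x) of the right red stop, at the board's surface: at x = +25, y = -80 mm from board_mid. The other stop's is at x = +25, y = +45 mm. Each is 24 mm wide, 16 mm deep and 14 mm higher than the board; fingers fit between them.
- bar_top (a point): Top of the clamp's fixed upright bar (20 x 8 mm), 195 mm above the bench, at x = +157, y = +75 mm from board_mid. The jaw arm reaches from it to the front, over the board, to the spindle at x = +7, y = +75 mm. The squeegee, held at its middle, can be brought in level from the front, under the foot.
- jaw_arm (a point): Point on the upper face of the red jaw arm, where to push it down: on the arm's middle line, 60 mm from the bar and 90 mm from the spindle axis. The arm is 18 mm wide, 16 mm thick; its upper face is clear 40 mm either way along it. The handle's top stands 62 mm above this face; the bar's top is up to 97 mm above it when the jaw is down on the squeegee.
- foot (a point): Centre of the underside of the clamp's round foot, 22 mm across, at the lower end of the spindle. It does not turn. It starts 24 to 55 mm above the top of a seated squeegee (whose top is 50 mm above the bench).
- handle_grip (a point): Point on the axis of the round wooden handle on top of the spindle, 24 mm above the handle's lower end and 20 mm below its top. The handle is 27 mm across and 44 mm tall, axis upright; grip it from above at any yaw. Clockwise from above lowers handle and foot 1.2 mm per rad (less under load).
- jaw (a joint): How far the jaw has been slid down its bar from its top position, 0 to 0.075 m. It stays where it is left; sliding it down takes about 5 to 7 N. Once the foot is on the wood, push on with 15 to 20 N on the arm to tilt and bind it; it then gives only 1 to 3 mm more.
- jaw_tilt (a joint): Tilt of the jaw on its bar in rad: 0 while hanging free, growing as the foot bears on the work; from about 0.01 the jaw has gripped the bar and cannot slide back up. The reading is noisy by about 0.01.
- handle (a joint): Turn of the handle in rad, clockwise from above positive, range 0 to 11; starts between 0 and 0.5. It stays where it is left (friction 0.06 Nm). With the jaw bound on the work about 3.5 rad more make the clamp tight; further turns do no harm.
- spindle: The spindle with the foot below and the handle above; origin on its axis at the height of the arm's centre, 40 mm above the foot's underside.
- squeegee: The squeegee; origin 15 mm below point squeegee_mid, on its underside.
- marker_pot: grey plastic pot of three markers, 80 mm across, 135 mm tall; origin at the centre of its underside
- ink_tin: ink tin with a red label, 80 mm across, 100 mm tall; origin under its centre
- blue_tape: roll of blue tape lying flat, 100 mm across, 48 mm tall; origin under its centre
- cream_tape: roll of cream tape lying flat, 90 mm across, 25 mm tall; origin under its centre
- brayer: ink roller lying on the bench, green grip, about 200 mm long and 110 mm wide; origin under the middle of its black roller
- cleaner: bottle with a yellow label and red cap, 70 mm across, 170 mm tall; origin under its centre
- ink_knife: spatula lying on the bench, about 250 mm long; origin under its middle
There are look-alikes about, which are no part of the job. Leave any blue look-alike of the squeegee alone.

How it is judged:
On the way, in this order (a step that is already met when the one before it is completed fails the run):
1. the squeegee lies flat on the board against both stops, one end under the clamp, let go, with the clamp not yet touching it (x of squeegee_mid in the frame of board_mid between -0.006 and 0.006 m and y of squeegee_mid in the frame of board_mid between -0.035 and 0.04 m and z of squeegee_mid in the frame of board_mid between 0.011 and 0.019 m and angle between the y axis of squeegee_mid and the y axis of board_mid, either way round below 0.06 rad and x of blade_edge in the frame of board_mid below -0.01 m and contact force between each of the fingers, spindle and squeegee below 0.2 N and linear speed of squeegee below 0.02 m/s), for 0.2 s.
2. the jaw is slid down until the foot bears on the squeegee and the jaw tilts, before any real screwing (x of squeegee_mid in the frame of board_mid between -0.006 and 0.006 m and y of squeegee_mid in the frame of board_mid between -0.035 and 0.04 m and z of squeegee_mid in the frame of board_mid between 0.011 and 0.019 m and angle between the y axis of squeegee_mid and the y axis of board_mid, either way round below 0.06 rad and x of blade_edge in the frame of board_mid below -0.01 m and contact force between spindle and squeegee above 1 N and value of joint jaw_tilt above 0.003 rad and value of joint handle below 1.4 rad), for 0.1 s.
At the end, for the whole second after the job is handed in: Robot clear; squeegee flat on the board, blade to the front, back within 6 mm of the stops, parallel within 0.06 rad, middle 35 mm right to 40 mm left of the board's middle, at rest; handle beyond 1.5 rad and at rest; foot pressing on the squeegee with over 9 N (x of squeegee_mid in the frame of board_mid between -0.006 and 0.006 m and y of squeegee_mid in the frame of board_mid between -0.035 and 0.04 m and z of squeegee_mid in the frame of board_mid between 0.011 and 0.019 m and angle between the y axis of squeegee_mid and the y axis of board_mid, either way round below 0.06 rad and x of blade_edge in the frame of board_mid below -0.01 m and contact force between spindle and squeegee above 9 N and value of joint handle above 1.5 rad and linear speed of squeegee below 0.02 m/s and velocity of joint handle below 0.1 rad/s); the robot touches nothing.
It fails at once if one of the other things on the bench is shifted by more than 40 mm (distance of any of marker_pot, ink_tin, blue_tape, cream_tape, brayer, cleaner, ink_knife from where it was at the start of the episode above 0.04 m).
It also fails if it takes over 72 s, if anything falls off the work surface, if the arm or the gripper's body presses on something with over 40 N, if the wrist force passes 120 N, or if a joint passes its speed limit or range.

## Working session

There is one attempt and no reset: what is moved stays moved. The work goes in short steps, Python scripts to look and compute and a tool call to move; the robot and the scene stay as the last step left them, time stands still between calls to the robot, and variables do not carry over. Pictures are saved under pics/ and viewed, at most 10 in all, crops included, and the job is handed in when it is done.

Besides the shell and the picture viewer there is one more tool, called after "Emit:" in YAML: its name, and indented under it one key for each argument. jog_arm: Moves the arm, as the interface text tells. Its arguments: {"type":"object","properties":{"rows":{"type":"string"},"force":{"type":"number"}},"required":["rows"]}

```bash
mkdir -p pics; ls; cat > h.py <<'E'
import numpy as np, cv2
from scipy.spatial.transform import Rotation as R
from bench import ctrl, imaging, ticket
def cam(d):
    f=200/np.tan(np.radians(d["vertical_fov"])/2)
    o=np.array(d["orientation"],float)
    M=o if o.shape==(3,3) else (R.from_rotvec(o).as_matrix() if o.size==3 else R.from_quat(o).as_matrix())
    return f,d["cx"],d["cy"],np.array(d["origin"]),M
def ray(c,u,v,z):
    f,cx,cy,o,M=c; r=M@np.array([(u-cx)/f,(v-cy)/f,1]); return o+r*(z-o[2])/r[2]
def proj(c,p):
    f,cx,cy,o,M=c; q=M.T@(np.array(p)-o); return np.array([cx+f*q[0]/q[2],cy+f*q[1]/q[2]])
E
python3 - <<'E'
from h import *
import pickle
ims={}
for n in ["scene","top"]:
    d=imaging.get_image(n); ims[n]=d; print(n,d["vertical_fov"],d["cx"],d["cy"],d["origin"],d["orientation"])
    cv2.imwrite(f"pics/{n}0.png",d["img"])
pickle.dump(ims,open("im0.pkl","wb"))
cv2.imwrite("pics/both0.png",np.vstack([cv2.resize(ims[n]["img"],(480,300)) for n in ims]))
print(ctrl.get_state())
E
```

```text
pics
scene 46.76398698639041 321.32341555649936 202.15812103333735 [1.51985041 0.28238431 0.9446216 ] [-1.45407435 -1.92927803  0.95127816]
top 57.01781636216961 316.61072548839275 201.98396587869337 [ 0.32578543 -0.00709956  1.1379684 ] [-2.14052841  2.13226548 -0.21862279]
{'time': 0.1, 'joint_positions': array([-1.31487834,  0.32173384, -0.07013433,  1.45154043,  0.02262304,
        1.37078834, -0.05690888]), 'qd': array([-0.00083742, -0.00142374, -0.00047225, -0.00525696,  0.00089229,
       -0.00209779,  0.0007955 ]), 'joint_torque': array([-1.46558573e-04, -4.92574382e+01, -4.05745693e-01, -3.13398957e+01,
       -6.41888659e-02,  3.94749711e-02,  5.19700302e-05]), 'position': array([0.15555122, 0.63054809, 0.1842874 ]), 'tool_rot': array([-3.78799579e-01, -3.11856606e+00,  2.63704171e-03]), 'ft_force': array([0.35552068, 0.60279238, 0.40853659]), 'torque': array([ 0.01194911, -0.0631425 , -0.00509972]), 'grip_force': 0.0, 'grip_width': 1.0046091981391474}
```

View pics/top0.png

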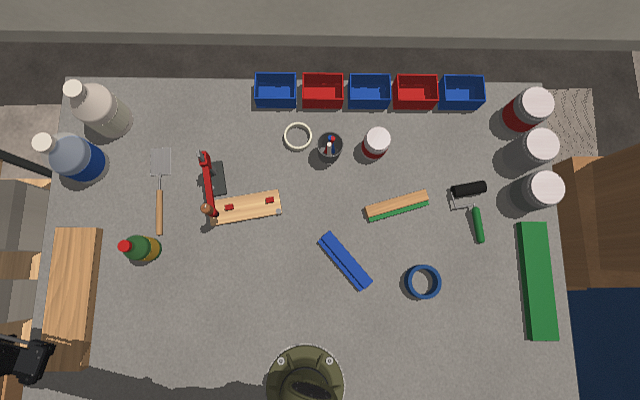

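View pics/scene0.png

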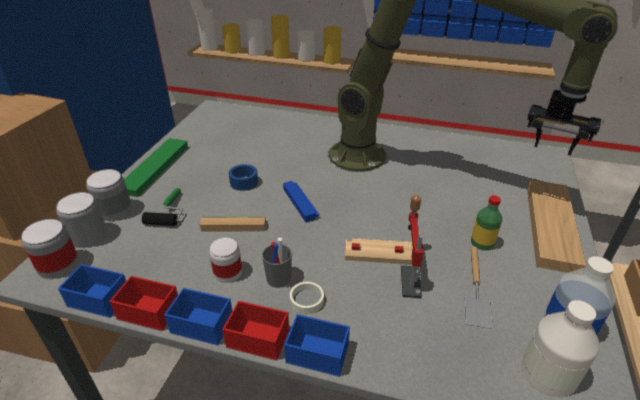

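Top view, what could be taken for the squeegee: wood bar with green blade (397,205), the blue look-alike (344,260), the big green block (537,280) and the big wooden board at left (75,300). By the description it is (397,205); the board with stops and clamp is at (245,207). I'll check close up.

```bash
python3 - <<'E'
from h import *
import pickle
ims=pickle.load(open("im0.pkl","rb"))
t=ims["top"]["img"]; s=ims["scene"]["img"]
def crop(i,x,y,w,h,W,H): return cv2.resize(i[y:y+h,x:x+w],(W,H),interpolation=cv2.INTER_CUBIC)
a=crop(t,190,140,100,100,400,400)*1; b=crop(t,355,180,80,50,400,250); c=crop(s,335,185,100,115,300,345)
o=np.zeros((600,800,3),np.uint8); o[:400,:400]=a; o[:250,400:800]=b; o[250:595,400:700]=c
cv2.imwrite("pics/crop1.png",o)
E
```

```text
(no output)
```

View pics/crop1.png

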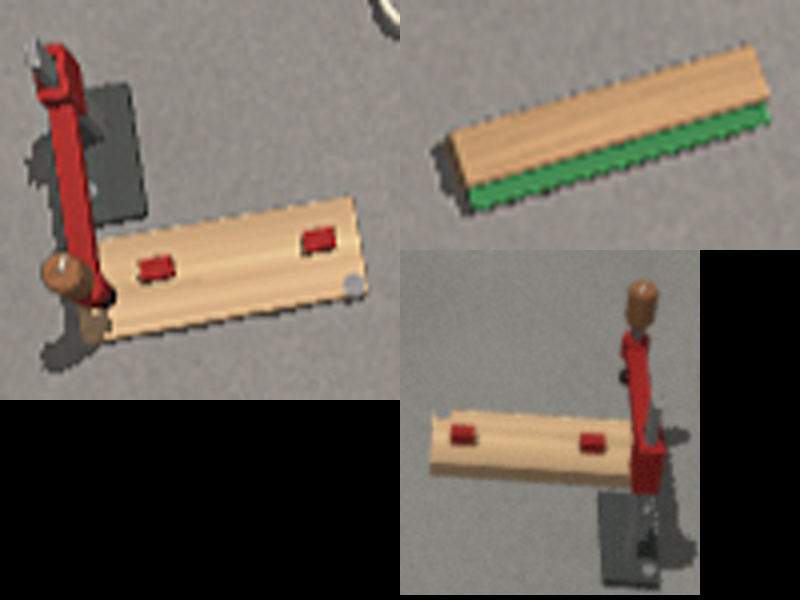

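The crop confirms the squeegee (wood with green blade on the robot side; corners about (365,206), (425,189), (429,200), (368,217)). The board has its back-right corner at (278,189), with stops at about (270,200) and (229,207). The clamp handle's top is at about (205,207).

```bash
cat >> h.py <<'E'
from scipy.optimize import least_squares
def tf(q,p): # planar frame q=(x,y,yaw)
    p=np.atleast_2d(np.array(p,float)); c,s=np.cos(q[2]),np.sin(q[2])
    return np.c_[q[0]+c*p[:,0]-s*p[:,1], q[1]+s*p[:,0]+c*p[:,1], p[:,2]]
def fit(obs,q0): # obs: list of (cam, uv, local p with z world)
    g=lambda q: np.concatenate([proj(c,tf(q,p)[0])-uv for c,uv,p in obs])
    r=least_squares(g,q0,loss="soft_l1"); return r.x, g(r.x).reshape(-1,2)
E
python3 - <<'E'
from h import *
import pickle
ims=pickle.load(open("im0.pkl","rb"))
T=cam(ims["top"]); S=cam(ims["scene"])
for n,u,v,z in [("sq",397,205,.03),("bd",245,207,.02)]: print(n,ray(T,u,v,z))
c5=lambda x,y:np.array([355+(x-400)/5-.4,180+y/5-.4]); c4=lambda x,y:np.array([190+x/4-.4,140+y/4-.4]); cs=lambda x,y:np.array([335+(x-400)/3-.4,185+(y-250)/3-.4])
q,r=fit([(T,c5(450,132),(.025,.1,.03)),(T,c5(752,46),(.025,-.1,.03)),(T,c5(768,98),(-.011,-.1,.03)),(T,c5(467,187),(-.011,.1,.03))],[*ray(T,397,205,.03)[:2],.3])
print("squeegee",q.round(4),r.round(1).tolist())
b,r=fit([(T,c4(352,197),(.065,-.11,.02)),(T,c4(367,286),(-.012,-.11,.02)),(T,c4(103,238),(.065,.11,.02)) ,
 (T,c4(335,228),(.041,-.092,.034)),(T,c4(304,233),(.041,-.068,.034)),(T,c4(170,256),(.041,.033,.034)),(T,c4(139,262),(.041,.057,.034)),
 (S,cs(430,473),(.065,-.11,0)),(S,cs(431,459),(.065,-.11,.02))],[*ray(T,245,207,.02)[:2],.1])
print("board",b.round(4),r.round(1).tolist())
f=least_squares(lambda h: np.r_[proj(T,tf(b,(.007,.075,h[0]))[0])-c4(62,262)*1, proj(S,tf(b,(.007,.075,h[0]))[0])-cs(642,286)],[.17])
print("handle top z",f.x,f.fun.round(1), "bar top",tf(b,(.157,.075,.195)),proj(T,tf(b,(.157,.075,.195))[0]))
sv=np.array([*q,*b]); np.save("q.npy",sv)
st=ctrl.get_state(); Rt=R.from_rotvec(st["tool_rot"]).as_matrix(); print(Rt.round(3))
E
```

```text
sq [ 0.52134145 -0.27889456  0.03      ]
bd [0.51417107 0.18743505 0.02      ]
squeegee [ 0.5219 -0.2802  0.2876] [[-0.6, 0.0], [0.2, -0.4], [0.9, 0.1], [-0.4, 0.2]]
board [0.4887 0.1845 0.1695] [[0.6, 0.1], [0.6, 2.1], [-8.2, 1.2], [-0.2, -0.1], [-0.3, -0.1], [0.1, -0.5], [-0.0, -0.7], [-0.2, 0.6], [-0.3, 0.3]]
handle top z [0.19999787] [-0.6  2.   1.5  0. ] bar top [[0.63082888 0.28493268 0.195     ]] [198.56406121 152.35840523]
[[-0.971  0.239 -0.   ]
 [ 0.239  0.971 -0.002]
 [-0.    -0.002 -1.   ]]
```

Emit:
jog_arm:
  rows: "0 0 -3 0 0 0.174 -1;0 0 -3 0 0 0.174 -1;0 0 -3 0 0 0.174 -1;0 0 -3 0 0 0.174 -1;0 0 0 0 0 0.174 -1"
  force: 25

```text
time: 0.72
position: [0.1559, 0.6322, 0.3081]
tool_rot: [-1.665, -2.663, -0.007]
ft_force: [0.1, 0.1, -0.3]
grip_width: 0.997
grip_force: 0.0
```

```bash
cat >> h.py <<'E'
def go(x,y,z,yaw):
    s=ctrl.get_state(); M=R.from_rotvec(s["tool_rot"]).as_matrix(); p=np.array(s["position"])
    w=np.arctan2(M[1,1],M[0,1]); d=M.T@(np.array([x,y,z])-p)*100
    print("t %.2f pos %s yaw %.3f tilt %.3f F %s"%(s["time"],p.round(4),w,np.arccos(-M[2,2]),np.array(s["ft_force"]).round(1)))
    print("  d_tool cm",d.round(2),"turn z",round(w-yaw,3),"| grip",round(s["grip_width"],3),round(s["grip_force"],1))
E
python3 - <<'E'
from h import *
go(.54,.2,.3,.288); go(.522,-.28,.1,.288)
E
```

```text
t 0.72 pos [0.1559 0.6322 0.3081] yaw 0.453 tilt 0.005 F [ 0.1  0.1 -0.3]
  d_tool cm [-55.68  15.6    0.65] turn z 0.165 | grip 0.997 0.0
t 0.72 pos [0.1559 0.6322 0.3081] yaw 0.453 tilt 0.005 F [ 0.1  0.1 -0.3]
  d_tool cm [-98.11  -7.09  20.44] turn z 0.165 | grip 0.997 0.0
```

Emit:
jog_arm:
  rows: "-5.6 1.6 0 0 0 0 -1;-5.6 1.6 0 0 0 0 -1;-5.6 1.6 0 0 0 0 -1;-5.6 1.6 0 0 0 0 -1;-5.6 1.6 0 0 0 0 -1"

```text
time: 1.35
position: [0.3524, 0.4137, 0.3049]
tool_rot: [-1.658, -2.669, 0.0]
ft_force: [0.2, 0.1, 0.1]
grip_width: 1.004
grip_force: 0.0
```

Emit:
jog_arm:
  rows: "-5.6 1.5 0 0 0 0 -1;-5.6 1.5 0 0 0 0 -1;-5.6 1.5 0 0 0 0 -1;-5.6 1.5 0 0 0 0 -1;-5.6 1.5 0 0 0 0.165 -1"

```text
time: 1.98
position: [0.5435, 0.1962, 0.305]
tool_rot: [-1.877, -2.519, -0.0]
ft_force: [0.2, 0.2, 0.5]
grip_width: 0.998
grip_force: 0.0
```

```bash
python3 - <<'E'
from h import *
import pickle
q=np.load("q.npy")
go(.522,-.28,.15,.288)
d=imaging.get_image("wrist"); pickle.dump(d,open("w1.pkl","wb")); c=cam(d); im=d["img"].copy()
print(d["origin"],d["vertical_fov"])
b=q[3:]
for p in [(.025,-.08,.02),(.025,.045,.02),(.065,-.11,.02),(-.012,-.11,.02),(-.012,.11,.02),(.007,.075,.2),(.157,.075,.195),(.041,-.092,.034),(.041,.033,.034)]:
    u=proj(c,tf(b,p)[0]); print(p,u.round(0)); cv2.circle(im,tuple(int(round(v)) for v in u),3,(255,0,255),1)
cv2.imwrite("pics/w1.png",im)
E
```

```text
t 1.98 pos [0.5435 0.1962 0.305 ] yaw 0.290 tilt 0.000 F [0.2 0.2 0.5]
  d_tool cm [-45.02 -15.69  15.49] turn z 0.002 | grip 0.998 0.0
[0.52262704 0.26392076 0.50428235] 68.23927936409311
(0.025, -0.08, 0.02) [299. 206.]
(0.025, 0.045, 0.02) [307. 132.]
(0.065, -0.11, 0.02) [320. 225.]
(-0.012, -0.11, 0.02) [276. 220.]
(-0.012, 0.11, 0.02) [287.  86.]
(0.007, 0.075, 0.2) [283. 109.]
(0.157, 0.075, 0.195) [430. 127.]
(0.041, -0.092, 0.034) [307. 216.]
(0.041, 0.033, 0.034) [316. 142.]
```

View pics/w1.png

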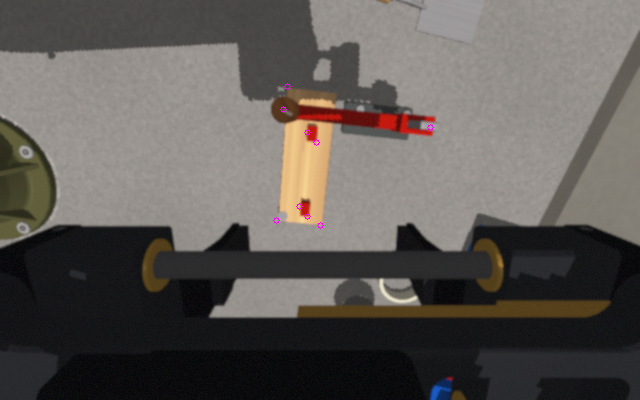

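The wrist view shows the board slightly right of my prediction (front-right corner at about (280,222), not (276,220)), so I'll refine it with an enlarged crop.

```bash
python3 - <<'E'
from h import *
import pickle
im=pickle.load(open("w1.pkl","rb"))["img"]
cv2.imwrite("pics/w1c.png",cv2.resize(im[78:228,260:360],None,fx=4,fy=4,interpolation=cv2.INTER_CUBIC))
E
```

```text
(no output)
```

View pics/w1c.png

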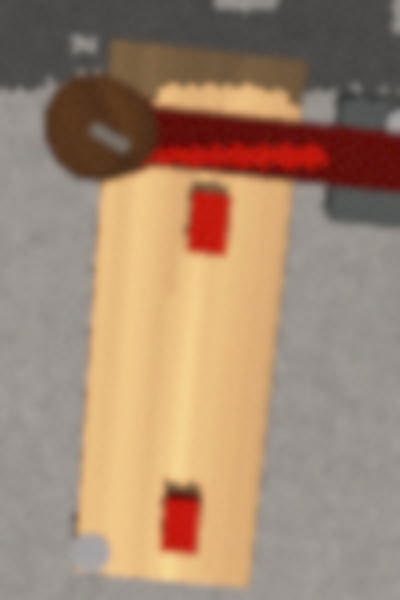

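Emit:
jog_arm:
  rows: "-5.7 -2 0.5 0 0 0 -1;-5.7 -2 0.5 0 0 0 -1;-5.7 -2 0.5 0 0 0 -1;-5.7 -2 0.5 0 0 0 -1;-5.7 -2 0.5 0 0 0 -1"

```text
time: 2.65
position: [0.529, -0.1055, 0.2799]
tool_rot: [-1.871, -2.523, -0.001]
ft_force: [1.1, 0.4, -1.1]
grip_width: 1.002
grip_force: 0.0
```

```bash
python3 - <<'E'
from h import *
import pickle
ims=pickle.load(open("im0.pkl","rb")); T=cam(ims["top"]); S=cam(ims["scene"]); W=cam(pickle.load(open("w1.pkl","rb")))
c4=lambda x,y:np.array([190+x/4-.4,140+y/4-.4]); cs=lambda x,y:np.array([335+(x-400)/3-.4,185+(y-250)/3-.4])
cw=lambda x,y:np.array([260+x/4-.4,78+y/4-.4])
w=[(W,cw(108,38),(-.012,.11,.02)),(W,cw(306,62),(.065,.11,.02)),(W,cw(78,572),(-.012,-.11,.02)),(W,cw(248,586),(.065,-.11,.02)),
(W,cw(191,188),(.025,.057,.034)),(W,cw(229,192),(.041,.057,.034)),(W,cw(226,254),(.041,.033,.034)),(W,cw(187,250),(.025,.033,.034)),
(W,cw(163,492),(.025,-.068,.034)),(W,cw(200,497),(.041,-.068,.034)),(W,cw(196,553),(.041,-.092,.034)),(W,cw(161,550),(.025,-.092,.034))]
t=[(T,c4(352,197),(.065,-.11,.02)),(T,c4(335,228),(.041,-.092,.034)),(T,c4(304,233),(.041,-.068,.034)),(T,c4(170,256),(.041,.033,.034)),(T,c4(139,262),(.041,.057,.034)),(S,cs(430,473),(.065,-.11,0)),(S,cs(431,459),(.065,-.11,.02))]
q=np.load("q.npy")
for n,o in [("w",w),("t",t),("both",w+t)]:
    b,r=fit(o,q[3:]); print(n,b.round(4),r.round(1).tolist() if n=="w" else abs(r).max().round(1))
h=least_squares(lambda h: np.r_[proj(T,tf(b,(.007,.075,h[0]))[0])-c4(62,262), proj(S,tf(b,(.007,.075,h[0]))[0])-cs(642,286),proj(W,tf(b,(.007,.075,h[0]))[0])-cw(101,128)],[.17])
print("handle top",h.x,h.fun.round(1))
q[3:]=b; np.save("q.npy",q)
go(.522,-.28,.15,.288)
# wrist view of squeegee
E
```

```text
w [0.4899 0.1846 0.1904] [[0.1, -0.5], [0.1, -1.2], [-1.1, -0.3], [0.4, 0.4], [-0.2, -0.1], [0.5, -0.1], [-0.2, 0.0], [-0.6, -0.0], [0.2, 0.9], [0.6, 0.6], [0.3, 0.3], [-0.4, 0.1]]
t [0.4873 0.1841 0.1801] 0.6
both [0.4896 0.1845 0.1873] 1.6
handle top [0.19674702] [-0.2  2.4  1.3  0.9 -2.3 -1. ]
t 2.65 pos [ 0.529  -0.1055  0.2799] yaw 0.295 tilt 0.001 F [ 1.1  0.4 -1.1]
  d_tool cm [-16.5   -5.75  12.98] turn z 0.007 | grip 1.002 0.0
```

Emit:
jog_arm:
  rows: "-5.5 -1.9 3 0 0 0 -1;-5.5 -1.9 3 0 0 0 -1;-5.5 -1.9 3 0 0 0.007 -1;0 0 2 0 0 0 -1;0 0 0 0 0 0 -1"

```text
time: 3.28
position: [0.5221, -0.2691, 0.1723]
tool_rot: [-1.878, -2.513, 0.001]
ft_force: [-0.1, -0.1, 0.7]
grip_width: 0.998
grip_force: 0.0
```

```bash
python3 - <<'E'
from h import *
import pickle
q=np.load("q.npy")
go(.522,-.28,.005,.288)
d=imaging.get_image("wrist"); pickle.dump(d,open("w2.pkl","wb")); c=cam(d); im=d["img"].copy()
for p in [(.025,.1,.03),(.025,-.1,.03),(-.011,-.1,.03),(-.011,.1,.03)]:
    u=proj(c,tf(q[:3],p)[0]); print(p,u.round(0)); cv2.circle(im,tuple(int(round(v)) for v in u),3,(255,0,255),1)
cv2.imwrite("pics/w2.png",im)
E
```

```text
t 3.27 pos [ 0.5221 -0.2691  0.1723] yaw 0.287 tilt 0.004 F [-0.1 -0.1  0.7]
  d_tool cm [-1.09 -0.27 16.73] turn z -0.001 | grip 0.998 0.0
(0.025, 0.1, 0.03) [343.  99.]
(0.025, -0.1, 0.03) [340. 264.]
(-0.011, -0.1, 0.03) [312. 264.]
(-0.011, 0.1, 0.03) [310.  99.]
```

View pics/w2.png

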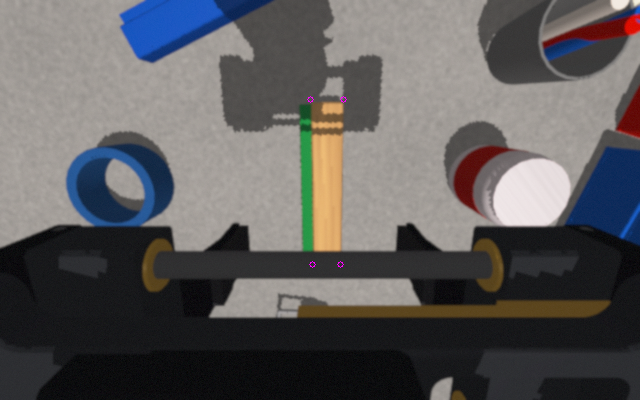

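The wrist view shows the squeegee where I predicted it (wood edges at columns 312 and 343, left end at row 102, about 3 mm further right). Descending to grip.

Emit:
jog_arm:
  rows: "-0.7 -0.15 5 0 0 0 -1;-0.7 -0.15 5 0 0 0 -1;0 0 4 0 0 0 -1;0 0 2.5 0 0 0 -1;0 0 0 0 0 0 -1"

```text
time: 3.95
position: [0.5246, -0.2822, 0.0086]
tool_rot: [-1.875, -2.517, -0.001]
ft_force: [-0.5, 0.3, 0.5]
grip_width: 0.998
grip_force: 0.0
```

```bash
python3 -c "
from h import *
go(.523,-.283,.006,.288)"
```

```text
t 3.95 pos [ 0.5246 -0.2822  0.0086] yaw 0.290 tilt 0.003 F [-0.5  0.3  0.5]
  d_tool cm [-0.04 -0.18  0.26] turn z 0.002 | grip 0.998 0.0
```

Emit:
jog_arm:
  rows: "0 -0.15 0.2 0 0 0 0;0 0 0 0 0 0 1;0 0 0 0 0 0 1;0 0 0 0 0 0 1;0 0 0 0 0 0 1"
  force: 35

```text
time: 4.58
position: [0.5229, -0.2852, 0.0075]
tool_rot: [1.881, 2.516, 0.0]
ft_force: [-0.1, 0.4, -0.3]
grip_width: 0.515
grip_force: 0.0
```

```bash
python3 -c "
from h import *
go(.523,-.283,.006,.288)"
```

```text
t 4.58 pos [ 0.5229 -0.2852  0.0075] yaw 0.287 tilt 0.000 F [-0.1  0.4 -0.3]
  d_tool cm [0.21 0.07 0.15] turn z -0.001 | grip 0.515 0.0
```

Emit:
jog_arm:
  rows: "0 0 0 0 0 0 1;0 0 0 0 0 0 1;0 0 0 0 0 0 1"

```text
time: 4.95
position: [0.5228, -0.2852, 0.0073]
tool_rot: [-1.881, -2.516, -0.0]
ft_force: [0.8, 0.2, -0.7]
grip_width: 0.173
grip_force: 0.0
```

```bash
python3 - <<'E'
from h import *
go(.523,-.283,.006,.288)
w=imaging.get_image("wrist")["img"]; t=imaging.get_image("top")["img"]; s=imaging.get_image("scene")["img"]
a=cv2.resize(t[150:270,340:480],(467,400)); b=cv2.resize(s[170:260,150:330],(480,240))
o=np.zeros((600,800,3),np.uint8); o[:400,:333]=a[:,:333]; o[:300,333:800]=cv2.resize(w[0:260],(467,300)); o[340:580,320:800]=b
cv2.imwrite("pics/c3.png",o)
E
```

```text
t 4.95 pos [ 0.5228 -0.2852  0.0073] yaw 0.287 tilt 0.000 F [ 0.8  0.2 -0.7]
  d_tool cm [0.21 0.08 0.13] turn z -0.001 | grip 0.173 0.0
```

View pics/c3.png

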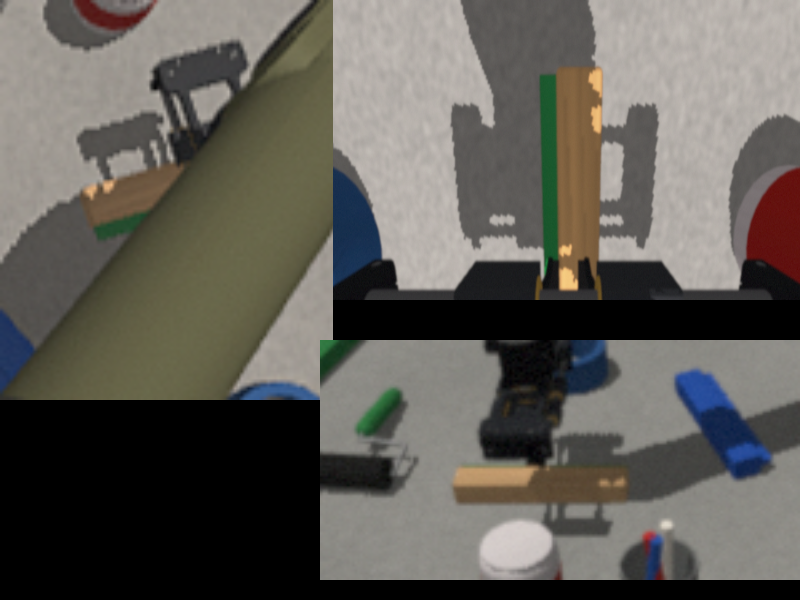

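```bash
python3 - <<'E'
from h import *
q=np.load("q.npy")
s=ctrl.get_state(); p=np.array(s["position"]); M=R.from_rotvec(s["tool_rot"]).as_matrix(); print(p,s["joint_positions"].round(3),s["grip_width"])
D={n:imaging.get_image(n) for n in ["scene","wrist"]}
o=np.zeros((600,800,3),np.uint8)
for n,(x,y,w,h),k,(X,Y) in [("scene",(180,150,110,100),4,(0,0)),("wrist",(260,40,120,180),3,(440,0))]:
    d=D[n]; c=cam(d); im=cv2.resize(d["img"][y:y+h,x:x+w],None,fx=k,fy=k,interpolation=cv2.INTER_CUBIC)
    P=[tf(q[:3],(a,b,.03))[0] for a,b in [(.025,.1),(.025,-.1),(-.011,-.1),(-.011,.1)]]+[p,p-M[:,2]*.019,p-M[:,2]*.07]
    for j,a in enumerate(P):
        u=proj(c,a); print(n,j,u.round(1)); uu=((u-[x,y]+.5)*k).astype(int); cv2.circle(im,tuple(int(v) for v in uu),4,(255,0,255) if j<4 else (0,255,255),1)
    hh,ww=im.shape[:2]; o[Y:Y+hh,X:X+min(ww,800-X)]=im[:600-Y,:800-X]
cv2.imwrite("pics/c4.png",o); print(D["wrist"]["origin"])
E
```

```text
[ 0.52284228 -0.28523808  0.00730687] [-0.174  0.445  0.772  1.806 -0.357  1.036  1.022] 0.048196468573852305
scene 0 [265.2 223.8]
scene 1 [199.8 224. ]
scene 2 [202.1 216.6]
scene 3 [266.1 216.4]
scene 4 [232.8 224.2]
scene 5 [232.2 219.5]
scene 6 [230.3 206.6]
wrist 0 [370.1  51.3]
wrist 1 [358.4 353.3]
wrist 2 [308.7 353.3]
wrist 3 [304.3  51.3]
wrist 4 [323.1 218.9]
wrist 5 [323.2 228.7]
wrist 6 [323.5 267.4]
[ 0.5021256  -0.21743965  0.20656427]
```

View pics/c4.png

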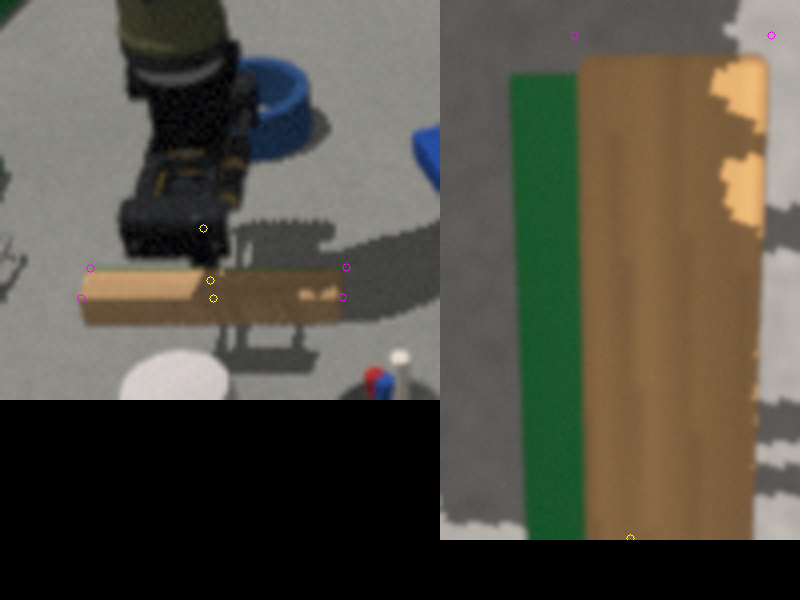

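```bash
python3 - <<'E'
from h import *
d=imaging.get_image("wrist"); g=cv2.cvtColor(d["img"],cv2.COLOR_BGR2HSV)
for r in range(200,300,5): print(r,' '.join(f"{v:3d}" for v in g[r,270:380:3,2]))
s=imaging.get_image("scene")["img"]
c=cam(imaging.get_image("scene"))
for r in range(196,236,2): print(r,' '.join("%3d"%v for v in s[r,218:246,2]))
E
```

```text
200  95  95  94  95  94  91  83  84  83  83  85  83  84 108 131 132 130 127 128 132 137 135 131 127 124 121 126 125 123 120 118 116  88  89  90  89  91
205  91  90  91  92  92  95  85  83  85  85  83  84  84 111 130 133 129 128 127 131 137 136 131 126 123 119 126 125 123 121 119 120 155 133 166 161 144
210  89  88  90  91  93  93  84  85  83  85  85  85  85 107 129 134 129 127 129 134 136 137 130 128 124 120 126 124 123 120 119 125 182 184 185 181 177
215 177 170 158 147 177 162 101  85  84  84  85  85  84 106 123 131 131 129 128 131 137 134 132 129 124 121 126 125 123 120 119 135 179 188 190 188 181
220 184 181 182 181 185 184 140  81  85  84  85  83  85 104 122 133 131 128 130 131 130 130 130 126 124 122 125 124 123 120 119 129 179 185 189 189 184
225 151 147 143 140 142 145 120  69  68  69  76 123  43  14  42  84  82 107 103  82  80  42  22  73  98  97 103  99  98  97  96 107 144 144 142 141 143
230  27  31  29  32  30  29  26  30  28  29  30  27  18  18  16  27  26  92  83  21  21  18  15  18  30  30  26  29  31  31  29  32  31  31  30  31  26
235  28  29  30  29  30  32  27  32 
[... 3559 characters left out ...]
  89
224 153 152 150 151 150 148 150 152 148 139 119 135  97  95  93  92  95  96  92  95  97 112 137 117 113 130 104 110
226 104  98 101 100  98  98  99 100  98 100 101 102  99  94  92  89  92  95  95  90  89  96  96  96  98  98 100  99
228  95  97  97  97  99  98  98  98  99 100 102  99 100  98  97  94  92  96  98  94  92  91  90  97  97  99  99 100
230 101 101  99  98 104 102  98 101 102 101  99 100 103 102 106 104  91  90  90 100 100  88  88  87  95 105 105  99
232 142 139 141 140 138 139 139 142 139 139 134 136 138 138 142 141 125  80  93 134 132  81  69  80 108 134 136 139
234 142 141 141 142 137 139 140 144 142 142 141 140 143 144 142 137 109  74  91 135 130  78  67  92 134 137 140 145
```

The fingers closed just above the wood, although z reads 7 mm, so the reported height seems off. I'll reopen and feel for the bench in small steps.

Emit:
jog_arm:
  rows: "0 0 -1 0 0 0 -1;0 0 0 0 0 0 -1;0 0 0 0 0 0 -1;0 0 0 0 0 0 -1;0 0 0 0 0 0 -1"

```text
time: 5.98
position: [0.5228, -0.2851, 0.0172]
tool_rot: [-1.881, -2.516, -0.0]
ft_force: [0.8, 0.7, 0.9]
grip_width: 0.489
grip_force: 0.0
```

Emit:
jog_arm:
  rows: "0 0 0 0 0 0 -1;0 0 0 0 0 0 -1;0 0 0 0 0 0 -1;0 0 1 0 0 0 -1;0 0 0.2 0 0 0 -1"

```text
time: 6.6
position: [0.5221, -0.2847, 0.0042]
tool_rot: [-1.88, -2.515, 0.001]
ft_force: [0.2, -0.5, 0.5]
grip_width: 0.979
grip_force: 0.0
```

Emit:
jog_arm:
  rows: "0 0 0.3 0 0 0 -1;0 0 0.3 0 0 0 -1"

```text
time: 6.85
position: [0.5229, -0.2853, -0.0008]
tool_rot: [1.881, 2.516, 0.0]
ft_force: [0.2, -0.0, 0.3]
grip_width: 0.996
grip_force: 0.0
```

Emit:
jog_arm:
  rows: "0 0 0.2 0 0 0 -1;0 0 0.2 0 0 0 -1"

```text
time: 7.1
position: [0.5229, -0.2853, -0.0047]
tool_rot: [1.881, 2.516, 0.0]
ft_force: [-0.1, -0.3, -0.2]
grip_width: 0.996
grip_force: 0.0
```

Emit:
jog_arm:
  rows: "0 0 0.3 0 0 0 -1;0 0 0.3 0 0 0 -1"

```text
time: 7.35
position: [0.5229, -0.2852, -0.0108]
tool_rot: [1.881, 2.516, 0.0]
ft_force: [-0.3, 0.2, -0.1]
grip_width: 0.999
grip_force: 0.0
```

Emit:
jog_arm:
  rows: "0 0 0.3 0 0 0 -1;0 0 0.2 0 0 0 -1"

```text
time: 7.6
position: [0.5228, -0.2852, -0.016]
tool_rot: [-1.881, -2.516, 0.0]
ft_force: [0.1, -0.3, 0.6]
grip_width: 1.002
grip_force: 0.0
```

```bash
python3 - <<'E'
from h import *
go(.523,-.285,.006,.288)
c=cam(imaging.get_image("wrist"));g=cv2.cvtColor(imaging.get_image("wrist")["img"],cv2.COLOR_BGR2HSV)
s=ctrl.get_state();M=R.from_rotvec(s["tool_rot"]).as_matrix()
print([proj(c,s["position"]+M@np.array([0,y,z])).round(0) for y in (-.0435,.0435) for z in(0,-.019)])
for r in range(205,240,3): print(r,' '.join(f"{v:3d}" for v in g[r,210:440:6,2]))
E
```

```text
t 7.60 pos [ 0.5228 -0.2852 -0.016 ] yaw 0.287 tilt 0.000 F [ 0.1 -0.3  0.6]
  d_tool cm [ 0.01  0.03 -2.2 ] turn z -0.001 | grip 1.002 0.0
[array([262., 219.]), array([256., 229.]), array([384., 219.]), array([390., 229.])]
205  95  97  97  95  94  96  92  91  98 104 116 103  95  87  88  91  91 138 134 130 142 139 131 178 241 240 234 125  94  96  96  94  96  92  92  92  97  95  91
208  96  99  98  95  95  95  92  98 157 189 189 187 126  87  89  89  90 137 135 131 141 138 131 130 242 239 234 177 157  95  97  95  95  95  94  94  95  94  91
211  96  97  97  95  94  93  93 105 194 193 194 197 172  87  87  89  89 138 134 132 141 138 132 126 242 239 234 177 184  94  97  96  96  92  93  95  95  96  93
214  95  96  97  97  94  93  94  97 155 114 166 126 162  88  89  88  91 139 133 131 141 137 133 139 243 240 234 181 148  91  96  99  95  93  91  94  93  96  95
217  96  97  93  93  97  94  95  95  96  90  93  98  95  87  88  89  91 137 135 132 142 140 131 157 242 238 235 109  96  94  97  96  93  95  91  95  95  93  94
220  96  97  94  95  98  95  95  96  92  91  93  95  95  85  86  89  88 138
[... 344 characters left out ...]
 131 128 123 107 142  94  91  78  34  14  39  96  96  94  94
229  94  98  98  45  22  27  26 122 185 190 189 189 187 166 170 167 132 131 134 132 139 138 132 124 130 127 125 182 186  95  96  77  25  22  20  95 103  97  98
232  97  98  95  17  20  27  28 183 189 190 189 187 187 168 170 168 152 130 134 133 133 139 133 127 131 127 124 187 195  99  94  76  26  26  17  64 171  97  95
235 109 144  66  17  26  25  27 188 192 197 186 185 187  99 153  98 138 132 137 134 134 138 133 126 134 126 124 188 191 122 119  72  25  24  20  23 165 122  99
238 190 191  23  20  26  27  28 190 192 198 183 186 187  86  89  87  97 147 218 166 229 182 173 167 226 183 137 187 186 174 182 112  25  26  24  19 147 182 177
```

Emit:
jog_arm:
  rows: "0 0 0.3 0 0 0 -1;0 0 0.2 0 0 0 -1"

```text
time: 7.95
position: [0.5228, -0.2852, -0.0208]
tool_rot: [-1.881, -2.516, -0.0]
ft_force: [0.8, 0.3, 0.3]
grip_width: 0.998
grip_force: 0.0
```

Emit:
jog_arm:
  rows: "0 0 0.2 0 0 0 -1;0 0 0 0 0 0 -1"

```text
time: 8.2
position: [0.5227, -0.2852, -0.0229]
tool_rot: [-1.881, -2.516, -0.0]
ft_force: [-0.8, -1.0, -0.3]
grip_width: 1.001
grip_force: 0.0
```

Emit:
jog_arm:
  rows: "0 0 0.2 0 0 0 -1;0 0 0 0 0 0 -1"

```text
time: 8.45
position: [0.5227, -0.2852, -0.0248]
tool_rot: [-1.881, -2.516, -0.0]
ft_force: [1.0, -0.3, -0.2]
grip_width: 1.004
grip_force: 0.0
```

Emit:
jog_arm:
  rows: "0 0 0 0 0 0 1;0 0 0 0 0 0 1;0 0 0 0 0 0 1;0 0 0 0 0 0 1;0 0 0 0 0 0 1"
  force: 35

```text
time: 9.07
position: [0.5233, -0.2851, -0.0246]
tool_rot: [1.88, 2.516, 0.001]
ft_force: [0.9, -0.2, 0.2]
grip_width: 0.572
grip_force: 35.0
```

Emit:
jog_arm:
  rows: "0 0 0 0 0 0 1;0 0 0 0 0 0 1"

```text
time: 9.32
position: [0.5232, -0.2852, -0.0246]
tool_rot: [1.88, 2.516, 0.001]
ft_force: [1.2, -0.3, -0.1]
grip_width: 0.573
grip_force: 35.0
```

```bash
python3 - <<'E'
from h import *
q=np.load("q.npy"); b=q[3:]
print(b)
for x,y in [(-.07,-.01),(-.02,-.01),(0,-.01)]: print(x,tf(b,(x,y,0))[0]); go(*tf(b,(x,y,0))[0][:2],.03,b[2])
E
```

```text
[0.48956114 0.18454069 0.18725787]
-0.07 [0.4226465  0.16168393 0.        ]
t 9.32 pos [ 0.5232 -0.2852 -0.0246] yaw 0.287 tilt 0.001 F [ 1.2 -0.3 -0.1]
  d_tool cm [45.7   3.01 -5.47] turn z 0.1 | grip 0.573 35.0
-0.02 [0.47177242 0.1709922  0.        ]
t 9.32 pos [ 0.5232 -0.2852 -0.0246] yaw 0.287 tilt 0.001 F [ 1.2 -0.3 -0.1]
  d_tool cm [45.2   7.99 -5.46] turn z 0.1 | grip 0.573 35.0
0 [0.49142279 0.17471551 0.        ]
t 9.32 pos [ 0.5232 -0.2852 -0.0246] yaw 0.287 tilt 0.001 F [ 1.2 -0.3 -0.1]
  d_tool cm [45.01  9.98 -5.46] turn z 0.1 | grip 0.573 35.0
```

Gripped at 50 mm, so the squeegee is held. It was flat on the bench at a reported z of -0.0246. Now I'll lift it and carry it to the front of the board.

Emit:
jog_arm:
  rows: "0 0 -3 0 0 0 1;3 0 -3 0 0 0 1;5.3 0.4 0 0 0 0 1;5.3 0.4 0 0 0 0 1;5.3 0.4 0 0 0 0 1"

```text
time: 9.95
position: [0.4796, -0.0991, 0.0349]
tool_rot: [-1.881, -2.515, 0.001]
ft_force: [0.2, 0.6, -2.1]
grip_width: 0.565
grip_force: 35.0
```

Emit:
jog_arm:
  rows: "5.3 0.4 0 0 0 0 1;5.3 0.4 0 0 0 0 1;5.3 0.4 0 0 0 0 1;5.3 0.3 0 0 0 0.05 1;0 0 0 0 0 0.05 1"

```text
time: 10.58
position: [0.4333, 0.111, 0.0349]
tool_rot: [-1.996, -2.424, 0.001]
ft_force: [0.4, -0.9, -2.2]
grip_width: 0.569
grip_force: 35.0
```

```bash
python3 - <<'E'
from h import *
q=np.load("q.npy"); b=q[3:]
go(*tf(b,(-.07,-.01,0))[0][:2],.006,b[2])
import pickle
D={n:imaging.get_image(n) for n in ["top","wrist","scene"]}; pickle.dump(D,open("d5.pkl","wb"))
o=np.zeros((600,800,3),np.uint8)
o[:360,:480]=cv2.resize(D["wrist"]["img"][20:260,180:500],(480,360)); o[:300,480:]=cv2.resize(D["top"]["img"][140:290,180:340],(320,300))
o[360:600,:480]=cv2.resize(D["scene"]["img"][180:300,310:550],(480,240))
cv2.imwrite("pics/c5.png",o)
E
```

```text
t 10.57 pos [0.4333 0.111  0.0349] yaw 0.193 tilt 0.002 F [ 0.4 -0.9 -2.2]
  d_tool cm [ 5.17 -0.07  2.9 ] turn z 0.006 | grip 0.569 35.0
```

View pics/c5.png

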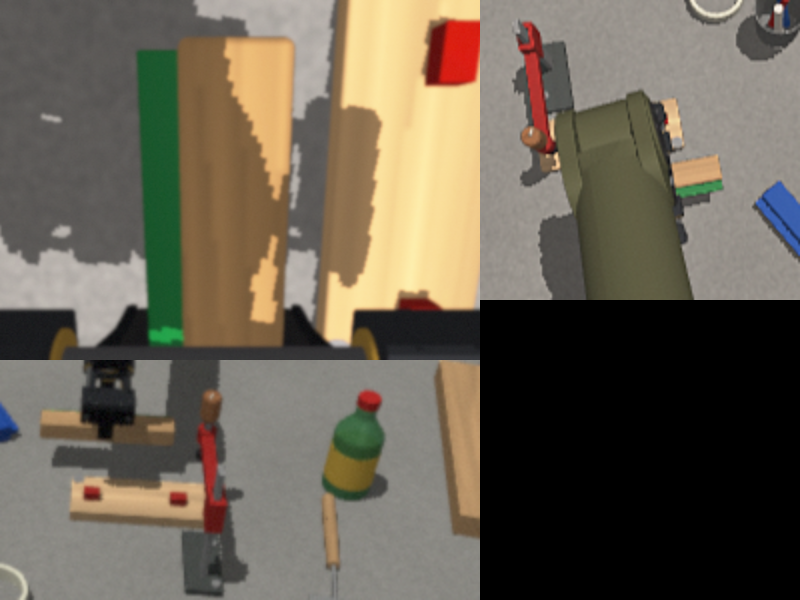

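The picture shows the squeegee held level in front of the board, blade to the front. The board's front edge runs from (340,0) to (318,340) in the crop, and the squeegee's back edge from (293,45) to (285,345). I'll work out their relative yaw.

```bash
python3 - <<'E'
from h import *
import pickle
D=pickle.load(open("d5.pkl","rb")); W=cam(D["wrist"]); k=lambda x,y:(180+x/1.5-.2,20+y/1.5-.2)
q=np.load("q.npy"); b=q[3:]
def ln(a,c,z):
    P,Q=ray(W,*k(*a),z),ray(W,*k(*c),z); d=P-Q; return P.round(4),Q.round(4),np.arctan2(-d[0],d[1]).round(4)
print("board front",ln((340,0),(318,340),.02)); print("pred",proj(W,tf(b,(-.012,.06,.02))[0]),proj(W,tf(b,(-.012,-.05,.02))[0]))
# actual column at those rows
im=D["wrist"]["img"]
for z in (.09,): print("wood back",ln((293,45),(285,345),z),"wood front",ln((178,45),(186,345),z), "end", ray(W,*k(236,38),z))
M=R.from_rotvec(ctrl.get_state()["tool_rot"]).as_matrix(); print(M.T@W[4])
E
```

```text
board front (array([0.4622, 0.2474, 0.02  ]), array([0.4924, 0.091 , 0.02  ]), np.float64(0.1909))
pred [410.5111098   31.59486415] [398.82976191 194.35875265]
wood back (array([0.4379, 0.2106, 0.09  ]), array([0.4578, 0.1154, 0.09  ]), np.float64(0.2065)) wood front (array([0.4043, 0.2042, 0.09  ]), array([0.4233, 0.1088, 0.09  ]), np.float64(0.1972)) end [0.42083752 0.20926472 0.09      ]
[[ 1.18161191e-03 -9.65601164e-01 -2.60024990e-01]
 [ 9.99999290e-01  1.10066089e-03  4.56923930e-04]
 [-1.55006943e-04 -2.60025345e-01  9.65601779e-01]]
```

Emit:
jog_arm:
  rows: "2.6 0 1.5 0 0 0 1;2.6 0 1.6 0 0 0 1;0 2.5 0 0 0 0 1;0 2.5 0 0 0 0 1;0 0 0 0 0 0 1"

```text
time: 11.35
position: [0.4761, 0.1675, 0.0037]
tool_rot: [2.004, 2.418, -0.001]
ft_force: [-0.2, -0.1, -2.5]
grip_width: 0.568
grip_force: 35.0
```

```bash
python3 - <<'E'
from h import *
q=np.load("q.npy"); b=q[3:]
go(*tf(b,(0,-.01,0))[0][:2],-.0046,b[2])
E
```

```text
t 11.35 pos [0.4761 0.1675 0.0037] yaw 0.187 tilt 0.002 F [-0.2 -0.1 -2.5]
  d_tool cm [0.43 1.64 0.83] turn z -0.0 | grip 0.568 35.0
```

Emit:
jog_arm:
  rows: "0.2 0.6 0.3 0 0 0 1;0.2 0.6 0.3 0 0 0 1;0 0.2 0 0 0 0 1;0 0 0 0 0 0 1"

```text
time: 11.85
position: [0.4877, 0.1739, -0.0017]
tool_rot: [-2.004, -2.419, 0.0]
ft_force: [0.6, -0.4, -2.1]
grip_width: 0.568
grip_force: 35.0
```

Emit:
jog_arm:
  rows: "0 0.2 0 0 0 0 1;0 0 0 0 0 0 1"

```text
time: 12.1
position: [0.4898, 0.1744, -0.0015]
tool_rot: [2.004, 2.419, 0.001]
ft_force: [-0.3, 0.4, -1.7]
grip_width: 0.571
grip_force: 35.0
```

Emit:
jog_arm:
  rows: "0 0.2 0 0 0 0 1;0 0 0 0 0 0 1"

```text
time: 12.35
position: [0.4918, 0.1747, -0.0016]
tool_rot: [2.004, 2.419, 0.0]
ft_force: [0.3, 0.1, -1.8]
grip_width: 0.568
grip_force: 35.0
```

Emit:
jog_arm:
  rows: "0 0.15 0 0 0 0 1;0 0 0 0 0 0 1"

```text
time: 12.6
position: [0.4924, 0.1749, -0.0019]
tool_rot: [-2.004, -2.418, 0.002]
ft_force: [-1.7, -0.9, -1.4]
grip_width: 0.572
grip_force: 35.0
```

Emit:
jog_arm:
  rows: "0 0.15 0 0 0 0 1;0 0 0 0 0 0 1"

```text
time: 12.85
position: [0.4924, 0.1749, -0.0021]
tool_rot: [-2.003, -2.417, 0.005]
ft_force: [-6.2, -0.4, 0.3]
grip_width: 0.571
grip_force: 35.0
```

```bash
python3 - <<'E'
from h import *
b=np.load("q.npy")[3:]; go(*tf(b,(0,-.01,0))[0][:2],-.0046,b[2]); print(ctrl.get_state()["torque"])
E
```

```text
t 12.85 pos [ 0.4924  0.1749 -0.0021] yaw 0.187 tilt 0.005 F [-6.2 -0.4  0.3]
  d_tool cm [ 0.   -0.09  0.25] turn z -0.0 | grip 0.571 35.0
[-0.28994432  1.38709252 -0.16087791]
```

Emit:
jog_arm:
  rows: "0 0 0.2 0 0 0 1;0 0 0 0 0 0 1"

```text
time: 13.1
position: [0.4924, 0.1748, -0.0043]
tool_rot: [-2.003, -2.417, 0.005]
ft_force: [-4.8, -0.3, -0.1]
grip_width: 0.573
grip_force: 35.0
```

Emit:
jog_arm:
  rows: "0 0 0.1 0 0 0 1;0 0 0 0 0 0 1"

```text
time: 13.35
position: [0.4924, 0.1747, -0.0046]
tool_rot: [-2.003, -2.416, 0.005]
ft_force: [-7.5, -2.0, 4.9]
grip_width: 0.57
grip_force: 35.0
```

Emit:
jog_arm:
  rows: "0 0 0.1 0 0 0 1;0 0 0 0 0 0 1"

```text
time: 13.6
position: [0.4924, 0.1748, -0.0047]
tool_rot: [-2.002, -2.416, 0.005]
ft_force: [-10.3, -2.5, 14.0]
grip_width: 0.57
grip_force: 35.0
```

Emit:
jog_arm:
  rows: "0 -0.05 -0.15 0 0 0 1;0 0 0 0 0 0 -1;0 0 0 0 0 0 -1;0 0 0 0 0 0 -1;0 0 0 0 0 0 -1"

```text
time: 14.22
position: [0.4947, 0.1753, -0.0039]
tool_rot: [2.004, 2.419, 0.001]
ft_force: [0.6, -0.9, -0.2]
grip_width: 0.929
grip_force: 0.0
```

Emit:
jog_arm:
  rows: "0 0 0 0 0 0 -1;0 0 0 0 0 0 -1;0 0 -2 0 0 0 -1;0 0 -4 0 0 0 -1;0 0 0 0 0 0 -1"

```text
time: 14.85
position: [0.4967, 0.1762, 0.0589]
tool_rot: [2.003, 2.418, 0.01]
ft_force: [-0.0, 0.6, -0.4]
grip_width: 0.999
grip_force: 0.0
```

```bash
python3 - <<'E'
from h import *
import pickle
b=np.load("q.npy")[3:]; go(*tf(b,(.007,-.01,0))[0][:2],.3,b[2]); go(*tf(b,(.097,.075,0))[0][:2],.3,b[2])
D=imaging.get_image("wrist"); pickle.dump(D,open("d6.pkl","wb"))
cv2.imwrite("pics/c6.png",cv2.resize(D["img"][0:270,180:500],(711,600)))
E
```

```text
t 14.85 pos [0.4967 0.1762 0.0589] yaw 0.187 tilt 0.006 F [-0.   0.6 -0.4]
  d_tool cm [ 1.000e-02  3.000e-01 -2.411e+01] turn z -0.0 | grip 0.999 0.0
t 14.85 pos [0.4967 0.1762 0.0589] yaw 0.187 tilt 0.006 F [-0.   0.6 -0.4]
  d_tool cm [  8.51   9.3  -24.04] turn z -0.0 | grip 0.999 0.0
```

View pics/c6.png

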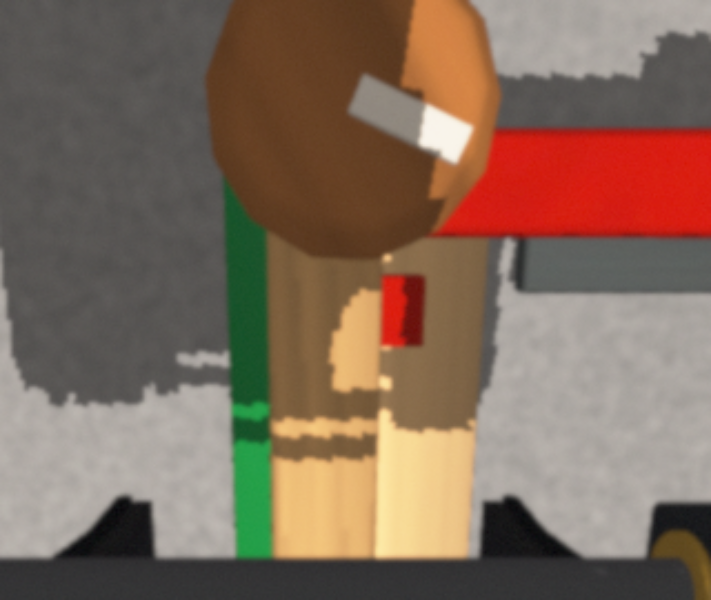

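The picture shows the squeegee on the board with its back against the left stop, parallel and under the handle/foot, released. Next I'll lift, turn 90° so the gripper body clears the bar and the handle, and close the fingers to push the arm.

Emit:
jog_arm:
  rows: "0 0 -5 0 0 0 -1;0 0 -5 0 0 0 -1;0 0 -5 0 0 0 -1;0 0 -4 0 0 0 1;0 0 0 0 0 -0.175 1"

```text
time: 15.52
position: [0.4956, 0.1758, 0.2483]
tool_rot: [1.778, 2.588, 0.007]
ft_force: [0.0, 0.1, -0.6]
grip_width: 0.85
grip_force: 0.0
```

Emit:
jog_arm:
  rows: "0 0 0 0 0 -0.175 1;0 0 0 0 0 -0.175 1;0 0 0 0 0 -0.175 1;0 0 0 0 0 -0.175 1;0 0 0 0 0 -0.175 1"

```text
time: 16.15
position: [0.4935, 0.175, 0.2444]
tool_rot: [-0.512, -3.098, 0.002]
ft_force: [-0.2, 1.1, -0.1]
grip_width: 0.289
grip_force: 0.0
```

Emit:
jog_arm:
  rows: "0 0 0 0 0 -0.175 1;0 0 0 0 0 -0.175 1;0 0 0 0 0 -0.17 1;0 0 0 0 0 0 1"

```text
time: 16.65
position: [0.4936, 0.175, 0.2447]
tool_rot: [0.289, -3.127, 0.001]
ft_force: [0.5, 0.5, 0.8]
grip_width: 0.01
grip_force: 0.0
```

```bash
python3 - <<'E'
from h import *
b=np.load("q.npy")[3:]; s=ctrl.get_state(); print(s["joint_positions"].round(2))
M=R.from_rotvec(s["tool_rot"]).as_matrix(); print(M.round(3).tolist())
go(*tf(b,(.097,.075,0))[0][:2],.15,b[2]+np.pi/2)
d=imaging.get_image("wrist"); c=cam(d)
# refine arm line: red mask, ray to z=.137
hsv=cv2.cvtColor(d["img"],cv2.COLOR_BGR2HSV); m=cv2.inRange(hsv,(0,170,60),(6,255,255))|cv2.inRange(hsv,(174,170,60),(180,255,255))
n,l,st,ce=cv2.connectedComponentsWithStats(m); print([(st[i].tolist(),ce[i].round(0).tolist()) for i in range(1,n) if st[i][4]>60])
for p in [(.007,.075,.137),(.097,.075,.137),(.14,.075,.137),(.007,.075,.197),(.157,.075,.195)]: print(p,proj(c,tf(b,p)[0]).round(0))
cv2.imwrite("w7.png",d["img"])
E
```

```text
[-0.94  0.02  0.56  1.69 -0.01  1.44  1.38]
[[-0.983, -0.183, -0.002], [-0.183, 0.983, -0.001], [0.002, -0.001, -1.0]]
t 16.65 pos [0.4936 0.175  0.2447] yaw 1.755 tilt 0.002 F [0.5 0.5 0.8]
  d_tool cm [-9.48  8.54  9.44] turn z -0.003 | grip 0.01 0.0
[([629, 127, 11, 28, 230], [635.0, 142.0]), ([387, 176, 23, 51, 616], [396.0, 202.0]), ([266, 188, 17, 8, 129], [274.0, 191.0]), ([353, 188, 16, 8, 123], [360.0, 191.0]), ([112, 279, 25, 16, 153], [125.0, 286.0])]
(0.007, 0.075, 0.137) [402. 190.]
(0.097, 0.075, 0.137) [397. 266.]
(0.14, 0.075, 0.137) [394. 299.]
(0.007, 0.075, 0.197) [420. 206.]
(0.157, 0.075, 0.195) [407. 347.]
```

Emit:
jog_arm:
  rows: "-4.7 4.25 3 0 0 0 1;-4.7 4.25 3 0 0 0 1;0 0 3 0 0 0 1;0 0 2 0 0 0 1;0 0 0 0 0 0 1"

```text
time: 17.32
position: [0.5613, 0.2639, 0.1409]
tool_rot: [0.288, -3.126, 0.002]
ft_force: [-0.6, -0.7, 1.4]
grip_width: 0.007
grip_force: 0.0
```

```bash
python3 - <<'E'
from h import *
b=np.load("q.npy")[3:]; go(*tf(b,(.097,.075,0))[0][:2],.107,b[2]+np.pi/2)
E
```

```text
t 17.32 pos [0.5613 0.2639 0.1409] yaw 1.755 tilt 0.003 F [-0.6 -0.7  1.4]
  d_tool cm [-1.18  1.05  3.39] turn z -0.003 | grip 0.007 0.0
```

Emit:
jog_arm:
  rows: "-1.2 1.05 0 0 0 0 1;0 0 1.5 0 0 0 1;0 0 0.8 0 0 0 1;0 0 0 0 0 0 1"

```text
time: 17.82
position: [0.5714, 0.2768, 0.1186]
tool_rot: [0.291, -3.126, 0.001]
ft_force: [0.1, -1.2, 1.0]
grip_width: 0.009
grip_force: 0.0
```

```bash
python3 - <<'E'
from h import *
b=np.load("q.npy")[3:]; go(*tf(b,(.097,.075,0))[0][:2],.107,b[2]+np.pi/2)
E
```

```text
t 17.82 pos [0.5714 0.2768 0.1186] yaw 1.756 tilt 0.002 F [ 0.1 -1.2  1. ]
  d_tool cm [ 0.05 -0.04  1.16] turn z -0.002 | grip 0.009 0.0
```

Emit:
jog_arm:
  rows: "0 0 0.5 0 0 0 1;0 0 0.5 0 0 0 1;0 0 0.4 0 0 0 1"

```text
time: 18.2
position: [0.5722, 0.2776, 0.1051]
tool_rot: [0.292, -3.128, -0.0]
ft_force: [0.1, -0.2, -0.4]
grip_width: 0.001
grip_force: 0.0
```

Emit:
jog_arm:
  rows: "0 0 0.4 0 0 0 1;0 0 0.4 0 0 0 1;0 0 0.4 0 0 0 1"

```text
time: 18.58
position: [0.5722, 0.2778, 0.0943]
tool_rot: [-0.292, 3.128, 0.001]
ft_force: [-2.4, -0.7, 6.6]
grip_width: 0.006
grip_force: 3.3
```

Emit:
jog_arm:
  rows: "0 0 0.4 0 0 0 1;0 0 0.4 0 0 0 1;0 0 0.4 0 0 0 1;0 0 0.4 0 0 0 1"

```text
time: 19.08
position: [0.5722, 0.2778, 0.0784]
tool_rot: [-0.292, 3.128, 0.001]
ft_force: [-3.1, -1.3, 6.8]
grip_width: 0.006
grip_force: 3.3
```

Emit:
jog_arm:
  rows: "0 0 0.3 0 0 0 1;0 0 0.3 0 0 0 1;0 0 0.2 0 0 0 1"

```text
time: 19.45
position: [0.5722, 0.2778, 0.0704]
tool_rot: [-0.292, 3.128, 0.001]
ft_force: [-2.7, -1.4, 5.7]
grip_width: 0.006
grip_force: 3.2
```

```bash
python3 - <<'E'
from h import *
b=np.load("q.npy")[3:]; go(*tf(b,(.097,.075,0))[0][:2],.107,b[2]+np.pi/2); print(ctrl.get_state().keys())
E
```

```text
t 19.45 pos [0.5722 0.2778 0.0704] yaw 1.757 tilt 0.001 F [-2.7 -1.4  5.7]
  d_tool cm [ 0.16 -0.12 -3.66] turn z -0.001 | grip 0.006 3.2
dict_keys(['time', 'joint_positions', 'qd', 'joint_torque', 'position', 'tool_rot', 'ft_force', 'torque', 'grip_force', 'grip_width'])
```

Emit:
jog_arm:
  rows: "0 0 0.3 0 0 0 1;0 0 0.2 0 0 0 1"

```text
time: 19.7
position: [0.5723, 0.2777, 0.0653]
tool_rot: [0.292, -3.128, -0.001]
ft_force: [-1.5, -0.7, 6.4]
grip_width: 0.003
grip_force: 3.2
```

Emit:
jog_arm:
  rows: "0 0 0.2 0 0 0 1;0 0 0.2 0 0 0 1"

```text
time: 19.95
position: [0.5724, 0.2779, 0.062]
tool_rot: [-0.292, 3.128, 0.002]
ft_force: [-3.8, -1.9, 13.0]
grip_width: 0.002
grip_force: 6.2
```

Emit:
jog_arm:
  rows: "0 0 0.2 0 0 0 1;0 0 0.1 0 0 0 1"

```text
time: 20.2
position: [0.5726, 0.2779, 0.0606]
tool_rot: [-0.292, 3.128, 0.003]
ft_force: [-6.3, -3.1, 19.2]
grip_width: 0.006
grip_force: 9.3
```

Emit:
jog_arm:
  rows: "0 0 0.1 0 0 0 1;0 0 0 0 0 0 1;0 0 0 0 0 0 1"

```text
time: 20.58
position: [0.5726, 0.278, 0.0601]
tool_rot: [-0.292, 3.127, 0.003]
ft_force: [-6.6, -2.3, 19.2]
grip_width: 0.008
grip_force: 9.4
```

Bound at 19 N, giving no further. Now I'll lift off, go over the handle, open, and pre-turn counter-clockwise.

Emit:
jog_arm:
  rows: "0 0 -2 0 0 0 1;0 0 -5 0 0 0 -1;0 0 -5 0 0 0 -1;4.5 0 0 0 0 -0.1 -1;4.5 0 0 0 0 -0.1 -1"

```text
time: 21.2
position: [0.4846, 0.2568, 0.1773]
tool_rot: [-0.607, 3.08, 0.001]
ft_force: [0.6, -0.1, 0.5]
grip_width: 0.379
grip_force: 0.0
```

Emit:
jog_arm:
  rows: "0 0 0 0 0 -0.17 -1;0 0 0 0 0 -0.17 -1;0 0 0 0 0 -0.17 -1;0 0 0 0 0 -0.17 -1;0 0 0 0 0 0 -1"

```text
time: 21.82
position: [0.4851, 0.2566, 0.1767]
tool_rot: [-1.593, 2.707, 0.0]
ft_force: [0.1, -0.0, -0.0]
grip_width: 0.936
grip_force: 0.0
```

```bash
python3 - <<'E'
from h import *
b=np.load("q.npy")[3:]; s=ctrl.get_state(); print(s["joint_positions"].round(2))
go(*tf(b,(.007,.075,0))[0][:2],.083,b[2]+np.pi/2)
d=imaging.get_image("top"); T=cam(d); S=imaging.get_image("scene"); c=cam(S)
# brown handle blob in scene
hsv=cv2.cvtColor(S["img"],cv2.COLOR_BGR2HSV); m=cv2.inRange(hsv,(4,90,40),(16,220,200)); m[:, :380]=0;m[:,440:]=0;m[:180]=0
n,l,st,ce=cv2.connectedComponentsWithStats(m); print([(st[i].tolist(),ce[i].round(0).tolist()) for i in range(1,n) if st[i][4]>20])
for z in (.16,.135): print(z,proj(c,tf(b,(.007,.075,z))[0]).round(1))
E
```

```text
[-0.97  0.11  0.47  1.73 -0.05  1.31  2.15]
t 21.82 pos [0.4851 0.2566 0.1767] yaw 2.635 tilt 0.001 F [ 0.1 -0.  -0. ]
  d_tool cm [-0.12  0.38  9.37] turn z 0.877 | grip 0.936 0.0
[([409, 207, 10, 16, 111], [413.0, 214.0]), ([380, 234, 32, 30, 499], [395.0, 246.0])]
0.16 [414.8 208.2]
0.135 [413.7 215.2]
```

Emit:
jog_arm:
  rows: "-0.1 0.4 4 0 0 0 -1;0 0 3 0 0 0 -1;0 0 1.5 0 0 0 -1;0 0 0.8 0 0 0 -1;0 0 0 0 0 0 -1"

```text
time: 22.55
position: [0.4821, 0.2595, 0.0836]
tool_rot: [-1.596, 2.706, -0.0]
ft_force: [-0.3, -0.8, 0.1]
grip_width: 0.997
grip_force: 0.0
```

```bash
python3 - <<'E'
from h import *
b=np.load("q.npy")[3:]; go(*tf(b,(.007,.075,0))[0][:2],.083,b[2]+np.pi/2)
E
```

```text
t 22.55 pos [0.4821 0.2595 0.0836] yaw 2.636 tilt 0.000 F [-0.3 -0.8  0.1]
  d_tool cm [-0.02 -0.03  0.06] turn z 0.878 | grip 0.997 0.0
```

Emit:
jog_arm:
  rows: "0 0 0 0 0 0 1;0 0 0 0 0 0 1;0 0 0 0 0 0 1;0 0 0 0 0 0 1;0 0 0 0 0 0 1"
  force: 25

```text
time: 23.18
position: [0.4819, 0.2595, 0.0834]
tool_rot: [-1.597, 2.705, 0.0]
ft_force: [-0.0, -0.4, -0.7]
grip_width: 0.516
grip_force: 0.0
```

Emit:
jog_arm:
  rows: "0 0 0 0 0 0 1;0 0 0 0 0 0 1;0 0 0 0 0 0 1"

```text
time: 23.55
position: [0.4832, 0.2593, 0.0835]
tool_rot: [-1.595, 2.704, -0.001]
ft_force: [4.9, 0.1, -2.9]
grip_width: 0.3
grip_force: 25.0
```

Emit:
jog_arm:
  rows: "-0.1 -0.15 0.02 0 0 0.1 1;0 0 0.02 0 0 0.17 1;0 0 0.02 0 0 0.17 1;0 0 0.02 0 0 0.17 1;0 0 0.02 0 0 0.17 1"

```text
time: 24.18
position: [0.4831, 0.2598, 0.0834]
tool_rot: [0.44, -3.109, -0.001]
ft_force: [-1.1, -1.5, 7.1]
grip_width: 0.3
grip_force: 25.0
```

```bash
python3 - <<'E'
from h import *
b=np.load("q.npy")[3:]; s=ctrl.get_state(); print(s["joint_positions"].round(2),s["torque"].round(2))
go(*tf(b,(.007,.075,0))[0][:2],.083,-1.7)
E
```

```text
[-1.03  0.2   0.55  1.85 -0.11  1.13  1.41] [-0.31  0.46  0.06]
t 24.18 pos [0.4831 0.2598 0.0834] yaw 1.852 tilt 0.001 F [-1.1 -1.5  7.1]
  d_tool cm [ 0.06 -0.01  0.04] turn z 3.552 | grip 0.3 25.0
```

Emit:
jog_arm:
  rows: "0 0 0 0 0 0.17 1;0 0 0 0 0 0.17 1;0 0 0 0 0 0.17 1;0 0 0 0 0 0.17 1;0 0 0 0 0 0.17 1"

```text
time: 24.8
position: [0.4833, 0.2603, 0.0834]
tool_rot: [-0.881, -3.015, -0.002]
ft_force: [-1.3, -0.7, 4.9]
grip_width: 0.301
grip_force: 25.0
```

Emit:
jog_arm:
  rows: "0 0 0.02 0 0 0.17 1;0 0 0.02 0 0 0.17 1;0 0 0.02 0 0 0.17 1;0 0 0.02 0 0 0.17 1;0 0 0.02 0 0 0.17 1"

```text
time: 25.42
position: [0.4841, 0.261, 0.0833]
tool_rot: [-2.045, -2.383, -0.004]
ft_force: [-0.2, 1.2, 9.4]
grip_width: 0.301
grip_force: 25.0
```

```bash
python3 - <<'E'
from h import *
b=np.load("q.npy")[3:]; s=ctrl.get_state(); print(s["joint_positions"].round(2),s["torque"].round(2))
go(*tf(b,(.007,.075,0))[0][:2],.083,-1.7)
E
```

```text
[-1.21  0.22  0.75  1.85 -0.17  1.13 -0.24] [-0.12  0.48  0.12]
t 25.43 pos [0.4841 0.261  0.0833] yaw 0.152 tilt 0.003 F [-0.2  1.2  9.4]
  d_tool cm [-0.13 -0.18  0.03] turn z 1.852 | grip 0.301 25.0
```

Emit:
jog_arm:
  rows: "0 0 0 0 0 0.17 1;0 0 0 0 0 0.17 1;0 0 0 0 0 0.17 1;0 0 0 0 0 0.17 1;0 0 0 0 0 0.17 1"

```text
time: 26.05
position: [0.4852, 0.2612, 0.0834]
tool_rot: [-2.846, -1.327, -0.006]
ft_force: [2.6, 1.2, 6.4]
grip_width: 0.298
grip_force: 25.0
```

Emit:
jog_arm:
  rows: "0 0 0 0 0 0.17 1;0 0 0 0 0 0.17 1;0 0 0 0 0 0.17 1;0 0 0 0 0 0.17 1;0 0 0 0 0 0.17 1"

```text
time: 26.68
position: [0.4861, 0.26, 0.0834]
tool_rot: [-3.14, -0.035, -0.007]
ft_force: [3.6, -1.4, 6.4]
grip_width: 0.299
grip_force: 25.0
```

```bash
python3 - <<'E'
from h import *
b=np.load("q.npy")[3:]; s=ctrl.get_state(); print(s["joint_positions"].round(2),s["torque"].round(2))
go(*tf(b,(.007,.075,0))[0][:2],.083,-1.7)
E
```

```text
[-1.43  0.29  1.03  1.86 -0.27  1.14 -1.85] [-0.38 -0.44  0.06]
t 26.68 pos [0.4861 0.26   0.0834] yaw -1.549 tilt 0.005 F [ 3.6 -1.4  6.4]
  d_tool cm [-0.36  0.04  0.03] turn z 0.151 | grip 0.299 25.0
```

Emit:
jog_arm:
  rows: "0 0 0 0 0 0 -1;0 0 0 0 0 0 -1;0 0 0 0 0 0 -1;0 0 0 0 0 0 -1;0 0 0 0 0 0 -1"

```text
time: 27.3
position: [0.4835, 0.2595, 0.0812]
tool_rot: [3.141, 0.044, -0.0]
ft_force: [0.5, -0.2, 1.2]
grip_width: 0.785
grip_force: 0.0
```

Emit:
jog_arm:
  rows: "0 0 -3 0 0 0 -1;0 0 -5 0 0 0 -1;0 0 -4 0 0 0 -1;0 0 0 0 0 0 -1"

```text
time: 27.8
position: [0.4857, 0.2605, 0.2044]
tool_rot: [-3.137, -0.044, -0.007]
ft_force: [0.8, 1.3, 0.3]
grip_width: 0.997
grip_force: 0.0
```

```bash
python3 - <<'E'
from h import *
import pickle
b=np.load("q.npy")[3:]; go(*tf(b,(.007,.075,0))[0][:2],.2,-1.4)
d=imaging.get_image("wrist"); pickle.dump(d,open("d8.pkl","wb"))
for D,zt in ((pickle.load(open("d6.pkl","rb")),.197),(d,.160)):
    c=cam(D); hsv=cv2.cvtColor(D["img"],cv2.COLOR_BGR2HSV)
    u0=proj(c,tf(b,(.007,.075,zt))[0]); 
    br=cv2.inRange(hsv,(4,100,40),(14,200,255)); gr=cv2.inRange(hsv,(0,0,90),(180,60,255))
    n,l,st,ce=cv2.connectedComponentsWithStats(br); i=1+np.argmax(st[1:,4]); h=cv2.convexHull(np.argwhere(l==i)[:,::-1].astype(np.int32)); hm=np.zeros_like(br); cv2.fillConvexPoly(hm,h,255); hm=cv2.erode(hm,np.ones((5,5)))
    p=np.argwhere((gr&hm)>0)[:,::-1]; mo=cv2.moments(h); hc=np.array([mo["m10"],mo["m01"]])/mo["m00"]
    if len(p)<5: print("no stripe",u0,hc,st[i]); continue
    a=ray(c,*hc,zt); w=np.array([ray(c,*q,zt) for q in p])[:,:2]; m=w.mean(0); ev=np.linalg.eigh(np.cov((w-m).T)); v=ev[1][:,1]
    print("pred",u0.round(0),"hull c",hc.round(0),st[i].tolist(),"world c",a.round(4),"stripe mean",m.round(4),len(p),"off",(m-a[:2]).round(4),"axis ang",np.arctan2(v[1],v[0]).round(2),"len",np.sqrt(ev[0]).round(4))
E
```

```text
t 27.80 pos [0.4857 0.2605 0.2044] yaw -1.543 tilt 0.006 F [0.8 1.3 0.3]
  d_tool cm [-0.32  0.09  0.44] turn z -0.143 | grip 0.997 0.0
pred [338.  39.] hull c [341.  55.] [273, 0, 133, 117, 11792] world c [0.4835 0.2569 0.197 ] stripe mean [0.4878 0.258 ] 1017 off [0.0043 0.0011] axis ang 2.92 len [0.0009 0.003 ]
pred [323. 205.] hull c [320. 172.] [305, 129, 33, 85, 955] world c [0.5107 0.2627 0.16  ] stripe mean [0.4841 0.2638] 30 off [-0.0266  0.001 ] axis ang 1.92 len [0.0008 0.0027]
```

The handle's mark shows about 4.14 rad of clockwise turn, matching the tool, so there was no slip. I'll check the binding by touching the arm once more.

Emit:
jog_arm:
  rows: "0 0 0 0 0 -0.16 1;0 0 0 0 0 0 1;-4.5 0 0 0 0 0 1;-4.5 0 0 0 0 0 1;0 0 0 0 0 0 1"

```text
time: 28.48
position: [0.3922, 0.2431, 0.201]
tool_rot: [-3.122, -0.296, 0.006]
ft_force: [0.5, -0.1, 0.5]
grip_width: 0.515
grip_force: 0.0
```

```bash
python3 - <<'E'
from h import *
b=np.load("q.npy")[3:]; print(ctrl.get_state()["joint_positions"].round(2))
go(*tf(b,(.097,.075,0))[0][:2],.06,b[2]-np.pi/2)
E
```

```text
[-1.69 -0.23  0.96  1.9   0.19  1.38 -2.16]
t 28.48 pos [0.3922 0.2431 0.201 ] yaw -1.381 tilt 0.007 F [ 0.5 -0.1  0.5]
  d_tool cm [18.22  0.19 14.04] turn z 0.002 | grip 0.515 0.0
```

Emit:
jog_arm:
  rows: "4.6 0 0 0 0 0 1;4.6 0 0 0 0 0 1;4.5 0.1 0 0 0 0 1;4.5 0.1 0 0 0 0 1;0 0 2 0 0 0 1"

```text
time: 29.1
position: [0.5742, 0.2711, 0.1792]
tool_rot: [3.121, 0.283, 0.002]
ft_force: [-0.5, -0.6, -0.4]
grip_width: 0.018
grip_force: 0.0
```

```bash
python3 - <<'E'
from h import *
b=np.load("q.npy")[3:]
go(*tf(b,(.097,.075,0))[0][:2],.06,b[2]-np.pi/2)
E
```

```text
t 29.10 pos [0.5742 0.2711 0.1792] yaw -1.390 tilt 0.008 F [-0.5 -0.6 -0.4]
  d_tool cm [-0.24 -0.66 11.92] turn z -0.007 | grip 0.018 0.0
```

Emit:
jog_arm:
  rows: "-0.2 -0.6 3 0 0 0 1;0 0 4 0 0 0 1;0 0 3 0 0 0 1;0 0 0.8 0 0 0 1;0 0 0 0 0 0 1"

```text
time: 29.72
position: [0.5658, 0.2791, 0.073]
tool_rot: [3.127, 0.292, -0.004]
ft_force: [0.9, -0.4, 1.1]
grip_width: 0.003
grip_force: 0.0
```

Emit:
jog_arm:
  rows: "0 0 0.3 0 0 0 1;0 0 0 0 0 0 1"

```text
time: 29.98
position: [0.5667, 0.2795, 0.0712]
tool_rot: [-3.127, -0.292, 0.001]
ft_force: [-0.2, 0.9, -0.3]
grip_width: 0.001
grip_force: 0.0
```

Emit:
jog_arm:
  rows: "0 0 0.2 0 0 0 1;0 0 0 0 0 0 1"

```text
time: 30.22
position: [0.5662, 0.2793, 0.0684]
tool_rot: [-3.128, -0.293, 0.003]
ft_force: [0.1, -0.0, 0.9]
grip_width: 0.007
grip_force: 0.0
```

Emit:
jog_arm:
  rows: "0 0 0.2 0 0 0 1;0 0 0 0 0 0 1"

```text
time: 30.48
position: [0.566, 0.2792, 0.0661]
tool_rot: [3.128, 0.293, -0.004]
ft_force: [-0.4, -0.3, -1.1]
grip_width: 0.006
grip_force: 0.0
```

Emit:
jog_arm:
  rows: "0 0 0.15 0 0 0 1;0 0 0 0 0 0 1"

```text
time: 30.72
position: [0.5661, 0.2792, 0.0646]
tool_rot: [3.128, 0.293, -0.004]
ft_force: [0.3, 0.3, -0.4]
grip_width: 0.003
grip_force: 0.0
```

Emit:
jog_arm:
  rows: "0 0 0.15 0 0 0 1;0 0 0 0 0 0 1"

```text
time: 30.98
position: [0.5662, 0.2792, 0.0633]
tool_rot: [3.128, 0.293, -0.003]
ft_force: [0.1, -0.3, -0.2]
grip_width: 0.003
grip_force: 0.0
```

Emit:
jog_arm:
  rows: "0 0 0.12 0 0 0 1;0 0 0 0 0 0 1"

```text
time: 31.22
position: [0.5663, 0.2793, 0.063]
tool_rot: [-3.127, -0.293, 0.003]
ft_force: [-2.9, -0.5, 5.3]
grip_width: 0.008
grip_force: 2.8
```

Emit:
jog_arm:
  rows: "0 0 0.1 0 0 0 1;0 0 0 0 0 0 1"

```text
time: 31.48
position: [0.5663, 0.2793, 0.0629]
tool_rot: [-3.127, -0.293, 0.004]
ft_force: [-4.4, -0.8, 10.4]
grip_width: 0.004
grip_force: 5.2
```

The arm is stiff (10 N with 0.1 mm of give, well past the 5–7 N slide force), so the jaw is bound and loaded. Lifting clear and handing in.

Emit:
jog_arm:
  rows: "0 0 -2 0 0 0 1;0 0 -5 0 0 0 1;0 0 -5 0 0 0 1;0 0 -4 0 0 0 1;0 0 0 0 0 0 1"

```text
time: 32.1
position: [0.5689, 0.2794, 0.2256]
tool_rot: [-3.125, -0.292, -0.007]
ft_force: [0.4, 0.1, 0.1]
grip_width: 0.001
grip_force: 0.0
```

```bash
python3 - <<'E'
from h import *
import pickle
q=np.load("q.npy"); b=q[3:]; go(*tf(b,(.097,.075,0))[0][:2],.2,b[2]-np.pi/2)
d=imaging.get_image("wrist"); im=d["img"]
c=cam(d)
hsv=cv2.cvtColor(im,cv2.COLOR_BGR2HSV); m=cv2.inRange(hsv,(50,120,40),(80,255,255))
n,l,st,ce=cv2.connectedComponentsWithStats(m); print([(st[i].tolist()) for i in range(1,n) if st[i][4]>60])
T=imaging.get_image("top"); cT=cam(T); h=cv2.cvtColor(T["img"],cv2.COLOR_BGR2HSV); m=cv2.inRange(h,(50,120,40),(80,255,255)); m[:, :190]=0; m[:,320:]=0; m[:180]=0; m[260:]=0
p=np.argwhere(m>0)[:,::-1]
if len(p)>10:
    w=np.array([ray(cT,*x,.035) for x in p])[:,:2]-b[:2]; cc,s=np.cos(b[2]),np.sin(b[2]); L=w@np.array([[cc,-s],[s,cc]]); print(len(p),L.min(0).round(3),L.max(0).round(3),"slope",np.polyfit(L[:,1],L[:,0],1).round(3))
E
```

```text
t 32.10 pos [0.5689 0.2794 0.2256] yaw -1.384 tilt 0.005 F [0.4 0.1 0.1]
  d_tool cm [0.13 0.35 2.56] turn z -0.001 | grip 0.001 0.0
[[173, 240, 23, 10, 73], [116, 279, 63, 32, 1478]]
286 [-0.025 -0.104] [-0.011  0.092] slope [-0.001 -0.018]
```

```bash
python3 -c "
from h import *
print(ticket.close_job())"
```

```text
the job is handed in; nothing more can be done
None
```

I handed the job in at about 32 s: the squeegee is seated against both stops and clamped (jaw bound, handle turned about 4.1 rad clockwise), and the robot is clear; no verdict came back, and the foot's clamping force was not measured directly.

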